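# Wedge the dovetail lid onto the peg box

## Task

Put the stray clothespin that lies on the ledge into the open peg box. Then close the box with its tapered lid: narrow end first, flat under the two dovetail rails, pushed along until it wedges tight between them, and let go. Leave the bucket lid, the dish and the scraper where they are.

Things in the scene. Friction and masses are not known exactly. Their poses are not given: they have to be found in the camera images.
- box: White plastic peg box screwed to the ledge, 200 long (x) x 170 wide (y); its flat top, the bed, is 55 above the ledge. Origin: centre of its underside. x: direction in which the lid slides home; z up. Its one well, open upward, is 106 (x) x 72 (y), middle at x +25, y 0, floor 6 above the ledge; two fixed clothespins lie in it along x (tops at 18), 40 free between. Bed bare from x -100 to -40.
- seat (a point): Point on the bed, 55 above the ledge, at box x +25, y 0; axes as the box. The middle of the lid's underside lies here (within 2 mm) when the lid is wedged. At 90 mm or more short of it the lid passes down between the rails from above, 2.5 mm to spare each side; 135 short, it is wholly behind the rails.
- rail_left: Fixed white dovetail rail on the bed at the box's +y side, box x -40 to +98, 13 high. Origin as point seat. Its inner flank leans 25 degrees from vertical over the lid's edge. The rails converge towards +x, 0.09 mm per mm each: at the foot the way is 123.4 wide at its mouth (box x -40), 100 wide at box x +90; 11.2 narrower at 12 above the bed.
- rail_right: The mirror image of rail_left, at the box's -y side. Origin as point seat. The two rails wedge the lid; there is no other stop. Held stiffly and a little off line, the lid drags on one rail before it wedges; pushed with a loosened grip it centres itself. A push of about 8 to 15 N at the end wedges it so that it stays.
- lid: Loose lid: white plastic plate 12 thick, 130 long (x), tapered like the way: underside 123.4 wide at the rear (x -65), 100 at the front (x +65); side edges bevelled 25 degrees, underside the wider. About 0.16 kg. Origin: middle of the underside; x to the narrow front end, z up. Starts flat on the ledge, ridge up.
- lid_grip (a point): Centre of the lid's grip ridge, which stands across the middle of the plate: 14 thick (x) x 76 long (y) x 32 high. 28 above the lid's underside, 16 above the plate's top face, 16 below the ridge's top. Axes as the lid.
- pin_center (a point): The stray clothespin, pale wood, 80 long (x) x 14 wide (y) x 12 high, lying flat on the ledge; the point is its centre, 6 above its underside. About 14 g.
- bucket_lid: Bystander on the ledge: orange bucket lid, disc 190 in diameter, 16 thick with a 21 high grip in its middle; origin at the centre of its underside.
- dish: Bystander: stainless steel dish, 130 in diameter, 35 high; origin at the centre of its underside.
- scraper: Bystander: hard silicone scraper lying flat, blade 90 x 90 towards +x, handle 24 wide towards -x, 175 long overall, 12 high; origin on its underside, near where blade and handle meet.

How it is judged:
On the way, in this order (a step that is already met when the one before it is completed fails the run):
1. the stray clothespin lies in the box's well (x of pin_center in the frame of box between -0.03 and 0.08 m and y of pin_center in the frame of box between -0.037 and 0.037 m and z of pin_center in the frame of box between 0 and 0.05 m), for 0.2 s.
2. the lid, flat under the rails, is pressed tight against both rails at once (more than 2 N on each) (x of lid_grip in the frame of seat between -0.004 and 0.004 m and y of lid_grip in the frame of seat between -0.003 and 0.003 m and z of lid_grip in the frame of seat between 0.0255 and 0.0305 m and angle between the x axis of lid_grip and the x axis of box, either way round below 0.035 rad and angle between lid_grip's own z axis and vertical below 0.035 rad and contact force between lid and rail_left above 2 N and contact force between lid and rail_right above 2 N), for 0.1 s.
At the end, for the whole second after the job is handed in: The clothespin is in the well. The lid lies flat on the bed between the rails (height within 2.5 mm, tilt and turn under 2 degrees, sideways within 3 mm), within 4 mm of the nominal seat, still wedged (over 2 N on each rail), released and at rest (all of step 1 and all of step 2 and linear speed of lid below 0.01 m/s); the robot touches nothing.
It fails at once if a bystander is shifted by more than 20 mm (distance of any of bucket_lid, dish, scraper from where it was at the start of the episode above 0.02 m).
It also fails if it takes over 66 s, if anything falls off the work surface, if the arm or the gripper's body presses on something with over 40 N, if the wrist force passes 120 N, or if a joint passes its speed limit or range.

## Robot

A 7-joint arm with a two-finger parallel gripper is mounted at the origin on the work surface. World frame = base frame: x ahead of the robot, y to its left, z up, the work surface at z = 0. Lengths are in m, angles in rad, forces in N, time in s.
With the tool pointing down it reaches from about 0.4 to 0.875 m from the base axis. Payload 6.5 kg.
Tool frame: the origin (TCP) lies between the finger pads; the fingertips stand ahead of it and the grasp point (between the pads) lies 11 mm behind it (ctrl.tip_reach is the z of the fingertips in the tool frame, in m); z points along the fingers, y is the direction in which the jaws open and shut (so a half turn about z gives the same grasp; the last joint's range is limited). The gripper opens to 85 mm and grips with 20 to 120 N. Pads are 22 mm wide; open, the fingers measure 114 mm over their backs; the gripper's body (76 mm by 85 mm) begins 54 mm behind the grasp point. The pads swing forward as they close: fully open they stand 13 mm farther back than shut.
Start: joints at [-1.183, 0.536, -0.004, 1.538, 0.003, 1.067, -0.071], TCP at [0.285, 0.584, 0.239] pointing down, gripper open.
Joint ranges: [-2.7, 2.7], [-0.37, 2.16], [-1.27, 1.26], [0.24, 2.4], [-1.31, 4.45], [0.19, 1.91], [-2.76, 2.76]. Speed limits (rad/s): [2.39, 2.39, 3.14, 3.14, 3.14, 3.14, 3.14].

## Interface

Orientations are given as a 3x3 rotation matrix whose columns are the frame's x, y, z axes.
In Python, from cell import ctrl, optics, ticket, get_time_s, get_joint_positions, get_dq, get_joint_torque, get_position, get_tcp_rot, get_wrist_force, get_ft_torque, get_finger_gap gives the robot as it stands. Calls block until the motion is done:
- ctrl.move_pose(position, orientation): joint-space move of the TCP to a pose.
- ctrl.servo_line(position, rot=None, max_speed=0.15): straight line of the TCP; rot=None keeps the orientation; max_speed is the mean speed in m/s.
- ctrl.goto_joints(angles): joint-space move.
- ctrl.gripper_to(opening, strength=None): opening from 0.0 (shut) to 1.0 (fully open); strength is the grip in N (None keeps the last); returns when the fingers have stopped.
- ctrl.dwell(seconds).
- ctrl.ik(position, orientation): joint angles nearest the present ones, or None.
- optics.capture(name): name is "side" or "top" or "wrist"; returns (picture, depth): 420x560x3 uint8, red, green, blue; 420x560 float32, m along the optical axis (not along the pixel's ray), 0 where there is no reading.
- optics.camera_params(name): a dict with "vertical_fov" (degrees; the focal length in pixels is half the picture's height over the tangent of half this angle, whatever the lens; pixels are square), "cx", "cy" (the principal point, pixels), "k1" (the pictures are not rectified: a ray, as slopes to the right and down, at radius r is drawn at 1 + k1 r^2 times it, then the intrinsics apply), "R" (3x3) and "t" (3): a world point X has camera coordinates R X + t. Camera axes: x right, y down, z forward; pixel columns grow to the right and rows downward; lengths in m; the calibration is good to about 2 mm. A picture is of the moment at which its call begins: read the wrist's pose just before it. camera_params takes no time and is no camera call; for the wrist camera it gives the pose at the moment of the call.
A pose or a line that the arm cannot do raises ctrl.Unreachable and nothing moves.
- ticket.finish_job(): hands the job in, once; it reports no verdict.
Readings, each from a call of its own:
- get_time_s(): time.
- get_joint_positions(): joint angles.
- get_dq(): joint speeds.
- get_joint_torque(): joint torques, N m.
- get_position(): TCP position.
- get_tcp_rot(): TCP orientation.
- get_wrist_force(): force on the tool from outside, world axes, zero at the start.
- get_ft_torque(): the same for the moment, N m.
- get_finger_gap(): opening from 0.0 (shut) to 1.0 (fully open).
Only numpy, scipy, OpenCV 4.12 (cv2) and the standard library are available. Lean on these libraries where they do the work, as an engineer would, in place of code of your own. Each camera call takes 0.05 s, during which the arm holds its last target. There are 200 camera calls.

## Working session

There is one attempt and no reset: what is moved stays moved. The work goes in short steps, each a Python script; the robot and the scene stay as the last script left them, time stands still between calls to the robot, and variables do not carry over. Pictures are saved under pics/ and viewed, about 8 in all and at most 12, crops included, and the job is handed in when it is done.

```bash
ls; mkdir -p pics; python3 - <<'E'
from cell import *
import cv2,numpy as np
for n in("top","side"):
    p,d=optics.capture(n); cv2.imwrite(f"pics/{n}0.png",p[:,:,::-1]); np.save(f"{n}0.npy",d); c=optics.camera_params(n); print(n,c, (d>0).mean())
    np.save(f"{n}0p.npy",p)
print(get_time_s(),ctrl.tip_reach,get_wrist_force())
E
```

```text
pics
top {'vertical_fov': 45.904540039785886, 'cx': 283.7144489440434, 'cy': 208.79903105167037, 'k1': -0.1722138080573983, 'R': array([[-0.00667261, -0.99992847, -0.00992644],
       [-0.99879585,  0.00714688, -0.04853624],
       [ 0.04860371,  0.00959063, -0.9987721 ]]), 't': array([0.01711199, 0.55269368, 1.62799429])} 0.9960416666666667
side {'vertical_fov': 44.73985539061827, 'cx': 273.91538224973164, 'cy': 209.77247482262092, 'k1': 0.010321476851778078, 'R': array([[ 0.91170653, -0.4102442 ,  0.02215616],
       [-0.24993888, -0.59663763, -0.76259694],
       [ 0.32607017,  0.68972693, -0.6464944 ]]), 't': array([-0.50551537,  0.19528189,  1.42267644])} 0.9652210884353741
0.1 0.008 [0.68980615 0.00860854 0.22068915]
```

```bash
python3 -c "
import cv2,numpy as np
a=cv2.imread('pics/top0.png');b=cv2.imread('pics/side0.png')
"; ls -la pics
```

```text
total 772
drwxr-xr-x 2 agent agent   4096 Dec  4 18:27 .
drwxr-xr-x 3 agent agent   4096 Dec  4 18:27 ..
-rw-r--r-- 1 agent agent 378187 Dec  4 18:27 side0.png
-rw-r--r-- 1 agent agent 397676 Dec  4 18:27 top0.png
```

View pics/top0.png

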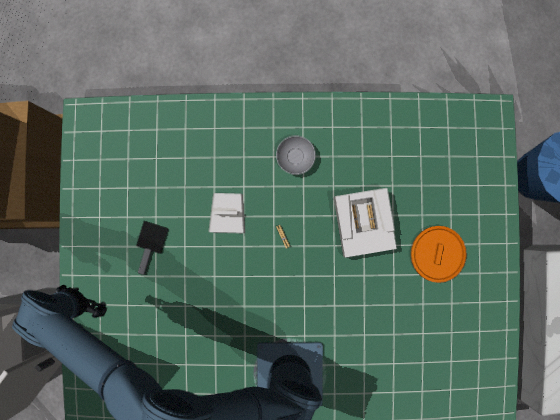

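View pics/side0.png

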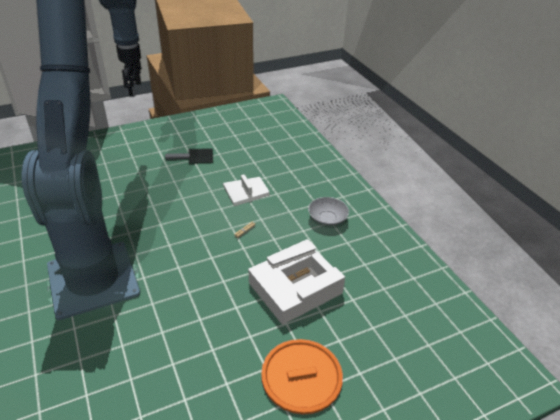

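The top view has +x up and +y left. It shows the lid at about (228,213), the pin at (283,236), the box at (367,222), the dish at (296,155), the scraper at (150,245) and the bucket lid at (438,254). Next I'll enlarge the middle and extract contours.

```bash
cat > h.py <<'E'
from cell import *
import cv2,numpy as np
def K(c):
    f=210/np.tan(np.radians(c["vertical_fov"])/2); return np.array([[f,0,c["cx"]],[0,f,c["cy"]],[0,0,1.]])
def plane(px,c,z):
    """pixels -> world points on plane height z (scalar or per-pixel)"""
    px=np.asarray(px,float).reshape(-1,1,2)
    s=cv2.undistortPoints(px,K(c),np.array([c["k1"],0,0,0,0.])).reshape(-1,2)
    d=np.c_[s,np.ones(len(s))]@c["R"]; o=-c["R"].T@c["t"]
    return o+d*((z-o[2])/d[:,2])[:,None]
def cloud(depth,c):
    v,u=np.mgrid[:420,:560]; px=np.stack([u,v],-1).reshape(-1,1,2).astype(float)
    s=cv2.undistortPoints(px,K(c),np.array([c["k1"],0,0,0,0.])).reshape(-1,2)
    X=np.c_[s,np.ones(len(s))]*depth.reshape(-1,1)
    return ((X-c["t"])@c["R"]).reshape(420,560,3)
def blobs(m,amin=60):
    cs,_=cv2.findContours(m.astype(np.uint8),cv2.RETR_EXTERNAL,cv2.CHAIN_APPROX_NONE)
    return [k for k in cs if cv2.contourArea(k)>amin]
E
python3 - <<'E'
from h import *
p=np.load("top0p.npy");d=np.load("top0.npy");c=optics.camera_params("top")
cv2.imwrite("pics/crop1.png",cv2.resize(p[170:270,200:400,::-1],None,fx=4,fy=4,interpolation=cv2.INTER_CUBIC))
P=cloud(d,c)
for uv in [(320,300),(260,250),(250,180),(420,180)]: print("table z",uv,P[uv[1],uv[0]].round(4))
hsv=cv2.cvtColor(p,cv2.COLOR_RGB2HSV)
roi=np.zeros(p.shape[:2],bool); roi[170:275,190:405]=1
m=roi&(P[:,:,2]>0.004)
for k in blobs(m,20):
    mm=np.zeros(m.shape,np.uint8);cv2.drawContours(mm,[k],-1,1,-1); Z=P[mm>0][:,2]
    print(cv2.minAreaRect(k),len(k),np.percentile(Z,[5,25,50,75,95]).round(4))
yell=roi&(hsv[:,:,0]<35)&(hsv[:,:,0]>8)&(hsv[:,:,1]>70)
for k in blobs(yell,5):
    mm=np.zeros(m.shape,np.uint8);cv2.drawContours(mm,[k],-1,1,-1); Z=P[mm>0]
    print("y",cv2.minAreaRect(k),Z.mean(0).round(4))
E
```

```text
table z (320, 300) [ 0.2481 -0.1056 -0.0043]
table z (260, 250) [0.4168 0.0931 0.0042]
table z (250, 180) [0.6505 0.1255 0.0045]
table z (420, 180) [ 0.6474 -0.4478  0.003 ]
((280.6035461425781, 235.7458953857422), (25.999818801879883, 9.070833206176758), 67.16634368896484) 70 [0.0031 0.0061 0.0092 0.0124 0.0163]
((227.57005310058594, 212.87939453125), (37.05270767211914, 42.604373931884766), 3.5763344764709473) 170 [0.0047 0.0086 0.0115 0.0148 0.0418]
((366.13525390625, 223.09536743164062), (67.15267944335938, 59.65178298950195), 82.47618103027344) 289 [0.0044 0.0443 0.0549 0.0637 0.0709]
((295.0, 172.5), (5.0, 22.0), 90.0) 49 [0.0031 0.0183 0.0275 0.0319 0.0384]
y ((285.9999694824219, 243.00003051757812), (8.049844741821289, 4.472135543823242), 63.43495178222656) [0.4398 0.0068 0.0089]
y ((280.60003662109375, 231.20004272460938), (13.416407585144043, 4.472135543823242), 63.43495178222656) [0.4787 0.0244 0.0091]
y ((356.11541748046875, 223.5769500732422), (7.452413558959961, 2.7456257343292236), 78.69007110595703) [ 0.503  -0.2263  0.0171]
y ((372.0, 223.5), (4.0, 9.0), 0.0) [ 0.5005 -0.2716  0.0581]
y ((369.8243408203125, 210.9459228515625), (12.658721923828125, 4.274373531341553), 80.53767395019531) [ 0.5437 -0.2721  0.0161]
y ((354.0192565917969, 211.09617614746094), (12.355316162109375, 2.7456257343292236), 78.69007110595703) [ 0.5429 -0.2197  0.0163]
```

View pics/crop1.png

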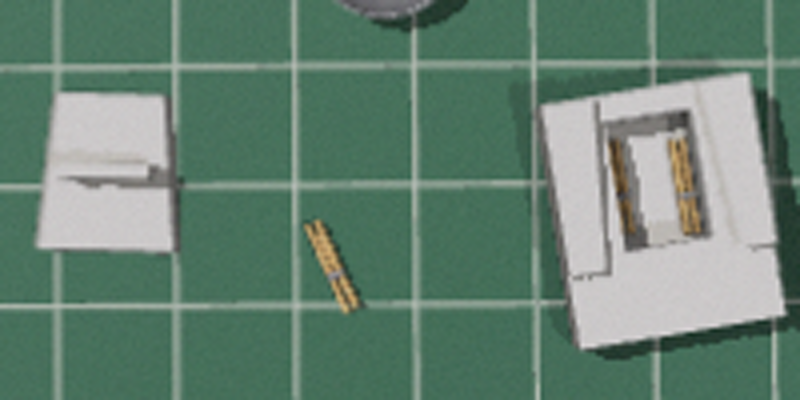

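The box and lid narrow ends both face roughly +x (up in the picture). The box is turned by about +9° and the pin axis by about 24°. I'll move over the pin with the jaws across it and look with the wrist camera.

```bash
cat >> h.py <<'E'
def down(yaw):
    """tool z down, tool y at angle yaw (rad) in the world"""
    y=np.array([np.cos(yaw),np.sin(yaw),0]); z=np.array([0,0,-1.]); return np.c_[np.cross(y,z),y,z]
def best(pos,yaw):
    """of the two equivalent half turns, the one with smaller wrist excursion"""
    o=[(np.abs(q-get_joint_positions()).max(),a) for a in (yaw,yaw+np.pi) for q in [ctrl.ik(pos,down(a))] if q is not None]
    return min(o)[1]
def shot(n,save):
    c=optics.camera_params(n); p,d=optics.capture(n); cv2.imwrite(f"pics/{save}.png",p[:,:,::-1]); np.savez(save+".npz",p=p,d=d,**c); return p,d,c
E
python3 - <<'E'
from h import *
pos=np.array([.43,.0156,.25]); 
for a in np.radians([114,-66,90+9,-90+9,9,189]): 
    q=ctrl.ik(pos,down(a)); print(np.degrees(a).round(), None if q is None else np.round(q,2))
a=best(pos,np.radians(114)); print(np.degrees(a))
ctrl.move_pose(pos,down(a))
p,d,c=shot("wrist","w1"); print(c,get_position(),get_time_s())
E
```

```text
114.0 [-0.37  0.14  0.25  2.09 -0.04  0.92  1.9 ]
-66.0 [-0.78  0.16  0.72  2.11 -0.13  0.92 -1.14]
99.0 [-0.4   0.14  0.29  2.09 -0.05  0.92  1.64]
-81.0 [-0.84  0.17  0.78  2.11 -0.15  0.92 -1.38]
9.0 [-0.59  0.15  0.5   2.1  -0.09  0.92  0.11]
189.0 [-1.17  0.29  1.23  2.12 -0.34  0.95 -2.74]
294.00000000000006
{'vertical_fov': 70.04741363466896, 'cx': 277.99983721625136, 'cy': 213.19704254458424, 'k1': -0.040503810308847706, 'R': array([[ 4.08566621e-01, -9.12728501e-01, -2.28576696e-05],
       [-8.67388692e-01, -3.88278859e-01,  3.11249715e-01],
       [-2.84095361e-01, -1.27146418e-01, -9.50328162e-01]]), 't': array([-0.15934819,  0.33671791,  0.51459961])} [0.43032827 0.01640775 0.25002059] 2.2583
```

View pics/w1.png

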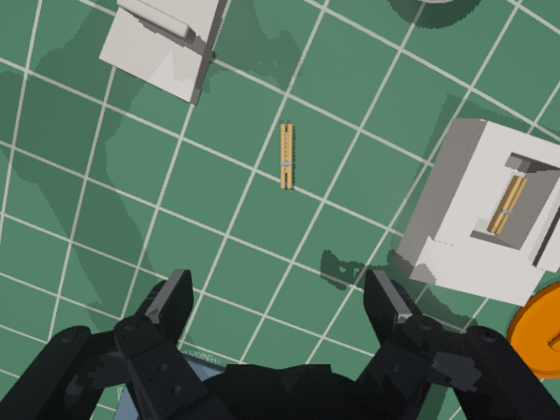

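The wrist view shows the pin at about (287,156), nearly vertical. I'll locate it on its top plane and pick it.

```bash
cat > pin.py <<'E'
from h import *
def pinpose(w,z=.011,roi=(100,220,240,340)):
    h=cv2.cvtColor(w["p"],cv2.COLOR_RGB2HSV); m=(h[...,0]>8)&(h[...,0]<35)&(h[...,1]>60)
    r=np.zeros_like(m); a,b,c_,d=roi; r[a:b,c_:d]=1
    m=cv2.morphologyEx((m&r).astype(np.uint8),cv2.MORPH_CLOSE,np.ones((7,7)))
    k=max(blobs(m,20),key=cv2.contourArea)
    X=plane(k,w,z)[:,:2]
    (cx,cy),(A,B),_=(rr:=cv2.minAreaRect((X*1000).astype(np.float32)))
    bp=cv2.boxPoints(rr); e=bp[1]-bp[0]; f=bp[2]-bp[1]; e=e if np.hypot(*e)>np.hypot(*f) else f
    return np.array([cx,cy])/1000,np.arctan2(e[1],e[0])%np.pi,(A,B)
E
python3 - <<'E'
from pin import *
w=np.load("w1.npz"); xy,a,s=pinpose(w); print(xy,np.degrees(a),s)
P=cloud(w["d"],w); print("tablez",P[100,250],P[230,300],"pinz",P[150:165,284:290,2].mean())
yaw=best([*xy,.1],a+np.pi/2); R=down(yaw); print(np.degrees(yaw))
ctrl.gripper_to(0.5,30)
ctrl.servo_line([*xy,.08],R,.25)
ctrl.servo_line([*xy,.011],R,.1); print(get_position(),get_wrist_force())
ctrl.gripper_to(0,25); print("gap",get_finger_gap(),get_position(),get_wrist_force())
ctrl.servo_line([*xy,.16],R,.25); print("gap",get_finger_gap(),get_time_s())
# view of the box
pos=np.array([.41,-.25,.26]); yb=best(pos,np.radians(99)); print(np.degrees(yb))
ctrl.move_pose(pos,down(yb)); shot("wrist","w2"); print(get_finger_gap(),get_position(),get_time_s())
E
```

```text
[0.46259808 0.02164237] 24.228043 (78.65304565429688, 14.853904724121094)
tablez [ 0.50596228  0.08902157 -0.00084051] [ 0.37846849 -0.03836675 -0.00062216] pinz 0.010525925615653374
294.22803
[0.46299451 0.02162468 0.01142942] [-0.09666161  0.03287629 -0.22424676]
gap 0.1524274473081796 [0.46301867 0.02173486 0.01158302] [-0.77775737 -0.3278349   5.57177386]
gap 0.15397687275579425 5.55
279.0
0.15214518428618243 [ 0.41060748 -0.24808291  0.25914422] 6.7333
```

View pics/w2.png

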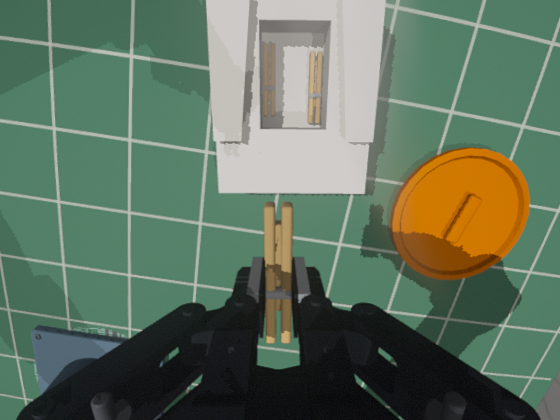

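The pin is held (gap 13 mm). The box is in view: rear bed edge at v≈193 (u 218–367), well from (259,20) to (328,130). I'll fit the well rim and the rear edge on the bed plane.

```bash
python3 - <<'E'
from h import *
w=np.load("w2.npz"); P=cloud(w["d"],w)
m=((P[...,2]>.047)&(P[...,2]<.08)).astype(np.uint8); m[200:]=0; m[:,:190]=0;m[:,400:]=0
cs,hi=cv2.findContours(m,cv2.RETR_CCOMP,cv2.CHAIN_APPROX_NONE)
print("bed z",np.median(P[150:185,240:350,2]), "table",np.median(P[210:250,150:210,2]),"rail",np.median(P[60:110,225:240,2]))
for k,h in zip(cs,hi[0]):
    if h[3]>=0 and cv2.contourArea(k)>500:
        X=plane(k,w,.055)[:,:2]*1000; r=cv2.minAreaRect(X.astype(np.float32)); print("well",r)
# rear edge, subpixel on brightness of min channel: plane points, line fit; plus well rim by grey edges
g=w["p"].min(2).astype(float)
e=[]
for u in range(228,360,3):
    col=g[165:210,u]; i=np.argmax(-np.diff(cv2.GaussianBlur(col[:,None],(1,3),0)[:,0])); e.append((u,165+i+.5))
X=plane(e,w,.055)[:,:2].astype(np.float32); vx,vy,x0,y0=cv2.fitLine(X,cv2.DIST_HUBER,0,1e-4,1e-4).ravel()
n=np.arctan2(vy,vx); print("rear edge dir deg",np.degrees(n),"-> yaw",np.degrees(n)+90,"pt",x0,y0)
# ends of the rear strip on rows near the edge
for v in (150,165,180):
    row=g[v,190:400]; dd=np.diff(row); a=190+np.argmax(dd[:60])+.5; b=190+120+np.argmin(dd[120:])+.5
    Y=plane([(a,v),(b,v)],w,.055)[:,:2]; print(v,a,b,Y.round(4).tolist(),"width",np.linalg.norm(Y[1]-Y[0]))
# well sides on rows
for v in (50,75,100,115):
    row=g[v]; l=row[245:275]; r=row[315:345]
    a=245+np.argmin(np.diff(l))+.5; b=315+np.argmax(np.diff(r))+.5
    Y=plane([(a,v),(b,v)],w,.055)[:,:2]; print("well",v,a,b,Y.mean(0).round(4),np.linalg.norm(Y[1]-Y[0]))
E
```

```text
bed z 0.05459826605878954 table -0.0003441582860638626 rail 0.06758850007195119
well ((529.4866333007812, -243.6188507080078), (104.78772735595703, 72.8147201538086), 9.263798713684082)
rear edge dir deg -81.42878 -> yaw 8.57122 pt 0.4059451 -0.25779903
150 215.5 368.5 [[0.4418, -0.1707], [0.4692, -0.3392]] width 0.17072674466729157
165 216.5 366.5 [[0.4253, -0.1734], [0.4525, -0.3411]] width 0.16986641087459758
180 217.5 365.5 [[0.4083, -0.1762], [0.4355, -0.3442]] width 0.17017202387348163
well 50 258.5 329.5 [ 0.5551 -0.2395] 0.07234157516845295
well 75 259.5 328.5 [ 0.5318 -0.2436] 0.07177259300212861
well 100 259.5 326.5 [ 0.5073 -0.2469] 0.07121759080135037
well 115 259.5 326.5 [ 0.4922 -0.2495] 0.07218694716441144
```

Box yaw is about 8.85° and the seat is about (0.5297, −0.2437); the rear edge and well agree to within 1 mm. I'll place the pin, check it, then go look at the lid.

```bash
cat >> h.py <<'E'
YB=np.radians(8.85); SEAT=np.array([.5297,-.2437]); BX=np.array([np.cos(YB),np.sin(YB)]); BY=np.array([-BX[1],BX[0]])
E
python3 - <<'E'
from h import *
R=down(YB-np.pi/2)
ctrl.servo_line([*SEAT,.13],R,.25)
ctrl.servo_line([*SEAT,.031],R,.12); print(get_position(),get_wrist_force())
ctrl.gripper_to(.36); print(get_finger_gap())
ctrl.servo_line([*SEAT,.13],R,.25)
pos=np.array([*(SEAT-.12*BX),.26]); ctrl.servo_line(pos,R,.3); shot("wrist","w3"); print(get_time_s())
pos=np.array([.44,.17,.26]); yb=best(pos,np.radians(90)); ctrl.move_pose(pos,down(yb)); shot("wrist","w4"); print(np.degrees(yb),get_joint_positions().round(2),get_time_s())
a=cv2.imread("pics/w3.png")[0:260,150:430]; b=cv2.imread("pics/w4.png")
cv2.imwrite("pics/w34.png",np.hstack([a,b[:260,:500]]))
E
```

```text
[ 0.53018348 -0.2440964   0.03171209] [-0.53892102  0.21271825  0.12859762]
0.3606889222920275
10.225
270.0 [-1.14  0.26  0.81  2.01 -0.22  0.97 -1.8 ] 11.8667
```

View pics/w34.png

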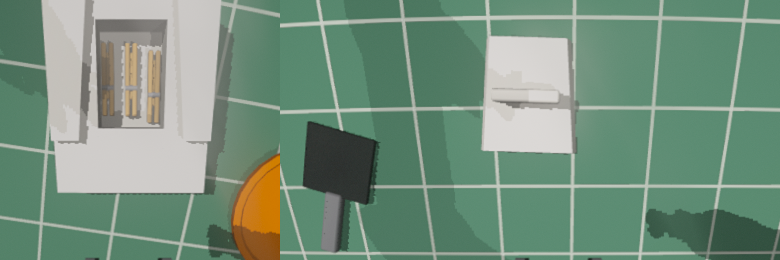

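The pin lies in the well between the fixed two. The lid is in view at full-picture u 202–295, v 37–153, with the ridge at about (245,96). Now I'll measure the lid.

```bash
python3 - <<'E'
from h import *
w=np.load("w4.npz"); P=cloud(w["d"],w)
roi=np.zeros((420,560),np.uint8); roi[20:175,180:320]=1
k=max(blobs(roi&(P[...,2]>.030),20),key=cv2.contourArea)
X=plane(k,w,.044)[:,:2]*1000; r=cv2.minAreaRect(X.astype(np.float32)); print("ridge",r, "z",np.percentile(P[...,2][(roi>0)&(P[...,2]>.03)],[50,90]))
g=w["p"].astype(int); white=(g.min(2)>125)&(roi>0)
k=max(blobs(white,200),key=cv2.contourArea); hull=cv2.convexHull(k)
for eps in (3,4,6,8):
    q=cv2.approxPolyDP(hull,eps,True)
    if len(q)==4: break
q=q[:,0]; print(q.tolist(), eps)
C=plane(q,w,.012)[:,:2]; o=np.argsort(C[:,0]); rear=C[o[:2]];fr=C[o[2:]]
rear=rear[np.argsort(rear[:,1])];fr=fr[np.argsort(fr[:,1])]
print("widths",np.linalg.norm(rear[1]-rear[0]),np.linalg.norm(fr[1]-fr[0]))
d=fr.mean(0)-rear.mean(0); print("len",np.linalg.norm(d),"yaw",np.degrees(np.arctan2(d[1],d[0])),"centre",C.mean(0))
for s in (rear,fr): v=s[1]-s[0]; print("edge yaw",np.degrees(np.arctan2(-v[0],v[1])))
E
```

```text
ridge ((541.8388061523438, 207.138671875), (73.76195526123047, 14.484376907348633), 89.52135467529297) z [0.04334281 0.04512695]
[[296, 20], [319, 109], [294, 174], [215, 174], [180, 109], [206, 20]] 8
widths 0.10185403479212225 0.10017867064368327
len 0.12772776477170866 yaw 0.9063172185111055 centre [0.53348101 0.20212825]
edge yaw -0.1475614984902733
edge yaw -73.02772308166317
```

```bash
python3 - <<'E'
from h import *
w=np.load("w4.npz"); h=cv2.cvtColor(w["p"],cv2.COLOR_RGB2HSV)
m=(h[...,1]<35)&(h[...,2]>90); r=np.zeros_like(m); r[25:165,185:310]=1
m=cv2.morphologyEx((m&r).astype(np.uint8),cv2.MORPH_OPEN,np.ones((5,5))); k=max(blobs(m,200),key=cv2.contourArea); hull=cv2.convexHull(k); print(cv2.boundingRect(k))
for eps in np.arange(2,12,1.): 
    q=cv2.approxPolyDP(hull,eps,True)
    if len(q)<=4: break
q=q[:,0]; print(q.tolist(),eps)
C=plane(q,w,.012)[:,:2]; o=np.argsort(C[:,0]); 
for s in (C[o[:2]],C[o[2:]]): s=s[np.argsort(s[:,1])]; v=s[1]-s[0]; print(s.mean(0),np.linalg.norm(v),"yaw",np.degrees(np.arctan2(-v[0],v[1])))
E
```

```text
(201, 35, 98, 119)
[[207, 35], [295, 41], [294, 153], [201, 149]] 4.0
[0.47767025 0.20879431] 0.11724216834498714 yaw -2.6328803032097943
[0.60551769 0.20091877] 0.10052493430242783 yaw -3.872739608977728
```

The ridge and plate yaw disagree (−0.5° against −3°), so I'll look from nearer.

```bash
python3 - <<'E'
from h import *
ctrl.gripper_to(.6)
ctrl.servo_line([.452,.206,.19],down(np.radians(270-2)),.3); ctrl.dwell(.1); p,d,c=shot("wrist","w5"); print(get_time_s())
P=cloud(d,c); np.save("P5.npy",P)
E
```

```text
12.7667
```

View pics/w5.png

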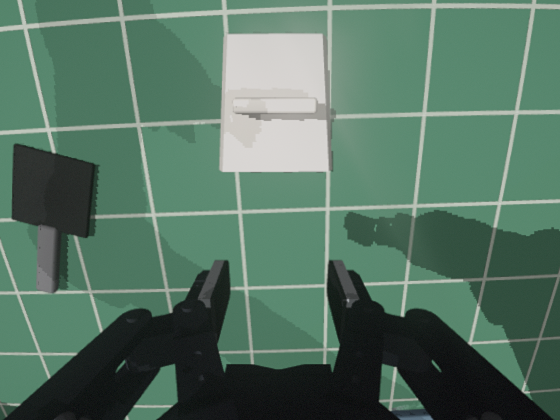

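```bash
python3 - <<'E'
from h import *
w=np.load("w5.npz"); h=cv2.cvtColor(w["p"],cv2.COLOR_RGB2HSV)
m=(h[...,1]<40)&(h[...,2]>100); r=np.zeros_like(m); r[25:185,205:345]=1; m&=r
def ang(X): return np.degrees(np.arctan2(*(cv2.fitLine(X.astype(np.float32),cv2.DIST_HUBER,0,1e-4,1e-4).ravel()[[1,0]])))
L=[];Rr=[];F=[];B=[]
rows=[v for v in range(45,165) if not 90<v<125]
for v in rows: i=np.flatnonzero(m[v]); L.append((i[0]-.5,v)); Rr.append((i[-1]+.5,v))
for u in range(232,318): i=np.flatnonzero(m[:,u]); F.append((u,i[0]-.5)); B.append((u,i[-1]+.5))
z=.006 # side edges: sill between top and bottom edge
for n,e,zz in(("L",L,.006),("R",Rr,.006),("F",F,.012),("B",B,.006)):
    X=plane(e,w,zz)[:,:2]; print(n,ang(X),X.mean(0),e[0],e[-1])
Y=(plane(L,w,.006)[:,:2]+plane(Rr,w,.006)[:,:2])/2; print("mid line",ang(Y),Y.mean(0))
# ridge by depth
P=np.load("P5.npy"); roi=np.zeros((420,560),np.uint8); roi[60:150,215:335]=1
k=max(blobs(roi&(P[...,2]>.034),20),key=cv2.contourArea); rr=cv2.minAreaRect((plane(k,w,.044)[:,:2]*1000).astype(np.float32)); print("ridge depth",rr)
g=w["p"].min(2).astype(float); T=[];D=[]
for u in range(242,312): 
    c=cv2.GaussianBlur(g[92:116,u][:,None],(1,3),0)[:,0]; d=np.diff(c); D.append((u,92+12+np.argmin(d[12:])+.5))
print("ridge rear edge",ang(plane(D,w,.044)[:,:2]),plane(D,w,.044)[:,:2].mean(0),D[0],D[-1])
E
```

```text
L -7.3381534 [0.54562651 0.26163298] (np.float64(222.5), 45) (np.float64(218.5), 164)
R 0.7846529 [0.54155133 0.14973745] (np.float64(331.5), 45) (np.float64(331.5), 164)
F 87.885925 [0.60746691 0.20450624] (232, np.float64(32.5)) (317, np.float64(32.5))
B 87.93658 [0.47465099 0.20985643] (232, np.float64(171.5)) (317, np.float64(171.5))
mid line -3.308301 [0.54358892 0.20568521]
ridge depth ((541.9164428710938, 206.71530151367188), (74.13006591796875, 13.576812744140625), 87.91642761230469)
ridge rear edge 87.90256 [0.53562083 0.20514903] (242, np.float64(111.5)) (311, np.float64(112.5))
```

The ridge, front and rear edges agree on a yaw of −2.1°, with the centre at (0.5419, 0.2067). I'll grip the ridge across x, lift, and carry the lid to a hover about 110 mm short of the seat.

```bash
python3 - <<'E'
from h import *
L=np.array([.5419,.2067]); R=down(np.radians(-2.1))
ctrl.move_pose([*L,.14],R)
ctrl.servo_line([*L,.027],R,.1); print(get_position(),get_wrist_force())
ctrl.gripper_to(0,45); print("gap",get_finger_gap(),get_wrist_force(),get_position())
ctrl.servo_line([*L,.20],R,.2); print("gap",get_finger_gap(),get_wrist_force(),get_time_s())
T=SEAT-.112*BX; RB=down(YB)
ctrl.move_pose([*T,.20],RB)
ctrl.servo_line([*T,.055+.027+.022],RB,.15); ctrl.dwell(.2); print(get_position(),get_finger_gap(),get_wrist_force(),get_time_s())
shot("wrist","w6");shot("top","t6");shot("side","s6")
a=cv2.imread("pics/w6.png");t=cv2.imread("pics/t6.png")[170:280,320:420];s=cv2.imread("pics/s6.png")[210:330,230:360]
r=lambda i:cv2.resize(i,(400,300) ,interpolation=cv2.INTER_CUBIC)
cv2.imwrite("pics/c6.png",np.vstack([np.hstack([r(a),r(t)]),np.hstack([r(s),r(s)*0])]))
E
```

```text
[0.54244935 0.20691126 0.02763526] [-0.13747275 -0.83262618  0.77242063]
gap 0.15375340483931133 [-0.94525238 -0.82261887  4.44201017] [0.54221688 0.20685559 0.0274842 ]
gap 0.15474282934709224 [ 0.40013426 -0.08519948 -1.69064568] 16.8
[ 0.41971227 -0.26118142  0.10484029] 0.15610276773226311 [-0.67030477  0.66921069 -2.48006791] 19.55
```

View pics/c6.png

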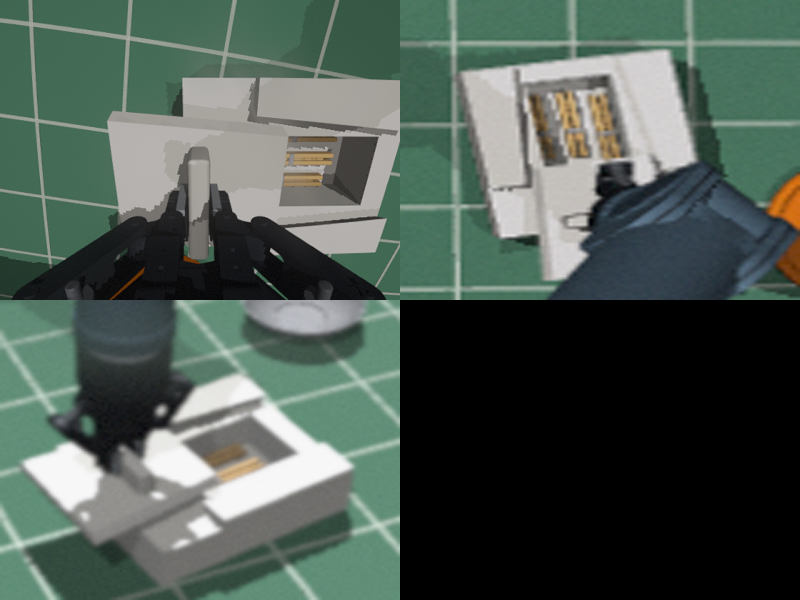

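The lid hovers behind and above the bed, facing the rails. I'll check its pose in the hand (tilt, yaw, sideways offset) from the wrist depth.

```bash
cat > lidchk.py <<'E'
from h import *
def chk(w,zt,tol=.006,T=None):
    P=cloud(w["d"],w).reshape(-1,3); q=(P[:,:2]-SEAT)@np.c_[BX,BY]
    s=(abs(P[:,2]-zt)<tol)&(abs(q[:,1])<.075)&(q[:,0]>-.2)&(q[:,0]<.075); X=np.c_[q[s],P[s,2]]
    A=np.c_[X[:,:2],np.ones(len(X))]
    for _ in range(3):
        c,*_r=np.linalg.lstsq(A,X[:,2],rcond=None); e=abs(X[:,2]-A@c); k=e<.002; A,X=A[k],X[k]
    print("n",len(X),"tilt deg x,y",np.degrees(c[:2]).round(2),"z at lid centre",(c@[-.112,0,1]).round(4))
    b=np.round(X[:,0]/.006); e=np.array([[k*.006,np.percentile(X[b==k,1],99)] for k in np.unique(b) if (b==k).sum()>25])
    print((e*1000).round(1).tolist()); print("x range",np.percentile(X[:,0],[.5,99.5]).round(4))
E
python3 - <<'E'
from lidchk import *
w=np.load("w6.npz"); chk(w,.089)
P=cloud(w["d"],w).reshape(-1,3); q=(P[:,:2]-SEAT)@np.c_[BX,BY]
s=(abs(P[:,2]-.121)<.006)&(abs(q[:,0]+.112)<.03)&(q[:,1]>0)&(q[:,1]<.06); print("ridge end y",np.percentile(q[s,1],[50,95,99]), "x",np.median(q[s,0]))
s=(abs(P[:,2]-.068)<.003)&(q[:,1]>.03)&(q[:,0]<-.02); print("rail_left rear x",np.percentile(q[s,0],[1]), "y outer",np.percentile(q[s,1],[98]))
E
```

```text
n 24789 tilt deg x,y [ 0.14 -0.03] z at lid centre 0.0889
[[-174.0, 55.8], [-168.0, 55.3], [-162.0, 54.8], [-156.0, 54.2], [-150.0, 53.7], [-144.0, 53.2], [-138.0, 52.7], [-132.0, 52.2], [-126.0, 51.8], [-120.0, 51.4], [-114.0, 50.8], [-108.0, 50.3], [-102.0, 49.6], [-96.0, 49.2], [-90.0, 48.6], [-84.0, 47.9], [-78.0, 47.3], [-72.0, 46.7], [-66.0, 46.3], [-60.0, 45.8], [-54.0, 45.3], [-48.0, 44.8]]
x range [-0.1759 -0.0467]
ridge end y [0.0143592  0.03640929 0.03747165] x -0.11125877209532158
rail_left rear x [-0.06462187] y outer [0.08460207]
```

The lid is flat, within 0.5 mm laterally and 0.2° in yaw. I'll lower it to contact, loosen the grip and push while watching the force.

```bash
python3 - <<'E'
from h import *
RB=down(YB); T=SEAT-.112*BX; f0=get_wrist_force()
for z in np.r_[.088,np.arange(.0855,.079,-.0008)]:
    ctrl.servo_line([*T,z],RB,.06); f=get_wrist_force()-f0
    if f[2]>2.0: break
print("down",get_position(),z,f,get_time_s())
ctrl.gripper_to(.20,20); print("gap",get_finger_gap(),get_wrist_force())
zc=z+.001
f1=get_wrist_force()
for s in (-.09,-.06,-.035,-.018):
    ctrl.servo_line([*(SEAT+s*BX),zc],RB,.06); f=get_wrist_force(); print(s,((get_position()[:2]-SEAT)@np.c_[BX,BY]).round(4),(f[:2]@np.c_[BX,BY]).round(2),f[2].round(2),get_time_s())
    if -(f[:2]-f1[:2])@BX>6: break
shot("wrist","w7")
E
```

```text
down [ 0.41918589 -0.26103601  0.08247865] 0.08230000000000003 [ 0.20233021 -0.0939451   4.73817947] 21.3667
gap 0.2036841188647101 [-0.17893869 -0.10705018  0.16590877]
-0.09 [-0.0896  0.0001] [-0.06 -0.46] -0.07 22.1
-0.06 [-0.06  0.  ] [ 0.7  -0.73] 1.13 22.75
-0.035 [-0.0348  0.0001] [0.73 0.42] 0.93 23.3167
-0.018 [-0.0175  0.0001] [-0.95 -0.68] -0.24 23.75
```

```bash
python3 - <<'E'
from lidchk import *
chk(np.load("w7.npz"),.067,.003)
RB=down(YB); zc=.0833; f1=get_wrist_force(); log=[]
s=-.018; st=.002
while s<.008:
    s+=st; ctrl.servo_line([*(SEAT+s*BX),zc],RB,.03); f=get_wrist_force(); a=-(f[:2]-f1[:2])@BX
    log.append((round(s*1e3,1),*((get_position()[:2]-SEAT)@np.c_[BX,BY]*1e3).round(1),a.round(1),f[2].round(1)))
    if s>-.006 or a>2: st=.0005
    if a>11.5: break
print(log[-14:],get_time_s()); ctrl.dwell(.3); f=get_wrist_force(); print(-(f[:2]-f1[:2])@BX); shot("wrist","w8")
chk(np.load("w8.npz"),.067,.003)
E
```

```text
n 39275 tilt deg x,y [0.19 0.57] z at lid centre 0.0663
[[-84.0, 57.2], [-78.0, 57.4], [-72.0, 56.8], [-66.0, 72.7], [-60.0, 74.1], [-54.0, 74.1], [-48.0, 74.1], [-42.0, 74.5], [-36.0, 74.5], [-30.0, 74.5], [-24.0, 74.5], [-18.0, 74.9], [-12.0, 74.9], [-6.0, 74.5], [-0.0, 74.5], [6.0, 74.5], [12.0, 74.1], [18.0, 74.1], [24.0, 74.1], [30.0, 74.2], [36.0, 74.2], [42.0, 74.3], [48.0, 74.4], [54.0, 74.9], [60.0, 74.9], [66.0, 74.5], [72.0, 74.6]]
x range [-0.0812  0.0719]
[(-1.0, np.float64(-1.0), np.float64(-0.1), np.float64(1.0), np.float64(0.5)), (-0.5, np.float64(-0.5), np.float64(-0.1), np.float64(2.1), np.float64(0.2)), (0.0, np.float64(0.0), np.float64(-0.1), np.float64(1.3), np.float64(0.6)), (0.5, np.float64(0.5), np.float64(-0.1), np.float64(0.9), np.float64(0.6)), (1.0, np.float64(1.1), np.float64(-0.0), np.float64(2.3), np.float64(0.4)), (1.5, np.float64(1.6), np.float64(0.0), np.float64(1.7), np.float64(0.1)), (2.0, np.float64(2.0), np.float64(0.0), np.float64(2.1), np.float64(0.1)), (2.5, np.float64(2.0), np.float64(0.0), np.float64(4.9), np.float64(3.6)), (3.0, np.float64(
[... 186 characters left out ...]
0), np.float64(7.2)), (4.5, np.float64(2.0), np.float64(0.0), np.float64(9.6), np.float64(7.6)), (5.0, np.float64(2.0), np.float64(0.0), np.float64(11.3), np.float64(9.1)), (5.5, np.float64(2.0), np.float64(0.0), np.float64(11.8), np.float64(11.3))] 30.3
12.470694274776536
n 38621 tilt deg x,y [0.14 0.63] z at lid centre 0.0663
[[-66.0, 74.3], [-60.0, 74.3], [-54.0, 74.2], [-48.0, 74.2], [-42.0, 74.1], [-36.0, 74.1], [-30.0, 74.1], [-24.0, 74.5], [-18.0, 74.5], [-12.0, 74.5], [-6.0, 74.9], [0.0, 74.9], [6.0, 74.7], [12.0, 74.4], [18.0, 74.4], [24.0, 74.4], [30.0, 74.4], [36.0, 74.4], [42.0, 74.5], [48.0, 74.2], [54.0, 74.1], [60.0, 74.1], [66.0, 74.3], [72.0, 74.7]]
x range [-0.064   0.0719]
```

View pics/w8.png

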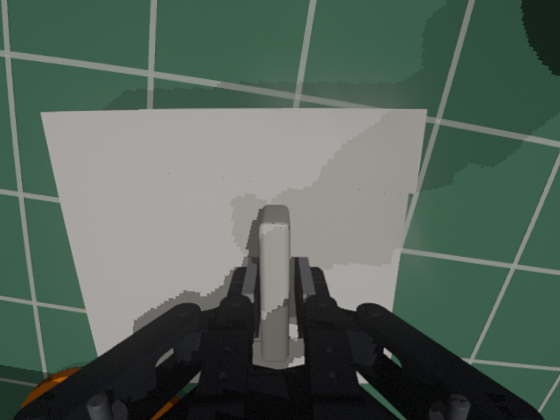

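The lid is stopped hard at TCP +2.0 mm, which puts the lid at about +0.3 mm given the loose jaws. The push was 12.5 N. I'll back off, open, rise and check.

```bash
python3 - <<'E'
from h import *
RB=down(YB)
ctrl.servo_line([*(SEAT+.0005*BX),.0833],RB,.02); print(get_position(),get_wrist_force())
ctrl.gripper_to(.5); print(get_wrist_force(),get_finger_gap())
ctrl.servo_line([*(SEAT+.0005*BX),.15],RB,.15)
pos=np.array([*(SEAT-.10*BX),.24]); R=down(YB-np.pi/2); ctrl.move_pose(pos,R); ctrl.dwell(.2)
p,d,c=shot("wrist","w9"); print(get_time_s())
P=cloud(d,c); q=(P[...,:2]-SEAT)@np.c_[BX,BY]
roi=((abs(q)<.06).all(-1)&(P[...,2]>.088)).astype(np.uint8)
k=max(blobs(roi,20),key=cv2.contourArea); X=(plane(k,c,.099)[:,:2]-SEAT)@np.c_[BX,BY]; print("ridge (box frame,mm)",cv2.minAreaRect((X*1000).astype(np.float32)))
s=(abs(P[...,2]-.067)<.006)&(abs(q)<.042).all(-1)
A=np.c_[q[s],np.ones(s.sum())]; co=np.linalg.lstsq(A,P[s][:,2],rcond=None)[0]; print("plate tilt deg",np.degrees(co[:2]),"z",co[2])
E
```

```text
[ 0.53109444 -0.24311577  0.08335696] [-0.65012297 -0.08308386 -0.18887036]
[-0.18729144  0.39497418  0.51607698] 0.5016121942255308
33.4583
ridge (box frame,mm) ((-0.09313631057739258, 0.029613494873046875), (13.772220611572266, 74.07168579101562), 0.04828863590955734)
plate tilt deg [0.12029312 0.02657563] z 0.0665469676215868
```

View pics/w9.png

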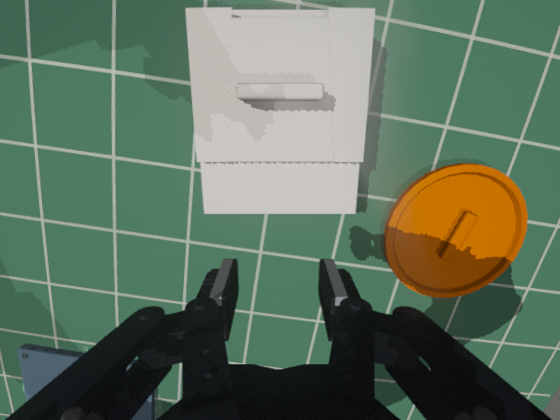

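The lid is at (−0.1, 0.0) mm from the seat, turned 0.05° and flat, with the gripper clear. I'm handing in.

```bash
python3 -c "
from cell import *
ticket.finish_job(); print(get_time_s())"
```

```text
the job is handed in; nothing more can be done
the job is handed in; nothing more can be done
```

The stray clothespin is in the box's well and the lid is wedged shut between the rails. I handed the job in at about 33.5 s of the 66 s allowed.

- **Clothespin:** I picked it off the ledge and dropped it between the two fixed pins. A wrist picture before closing showed it lying there.
- **Lid:** I carried it by its ridge, lowered it onto the bed about 112 mm short of the seat, loosened the grip and pushed it in. It stopped hard, with the push at the end about 12.5 N.
- **Final check after letting go:** The ridge was within about 0.1 mm of the nominal seat and turned 0.05°. The plate was flat to about 0.1°, with its top 66.5 mm above the ledge (67 nominal). The gripper was clear of everything.
- **Not verified:** The remaining force on the rails can't be measured directly. I inferred it from the push and from the lid staying put when the fingers backed off. I sent no move near the bystanders; I didn't measure them again. The bucket lid looked undisturbed in the last picture.
- **Disagreements:**
  - My first lid yaw readings differed (−0.5° against about −3°). A closer picture settled it at −2.1°.
  - The plate-tilt fits in the two checks during the push were unusable because they included the rails.
  - Late in the push the tool also pressed down with up to about 11 N.

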